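# Fetch the laser lens tube from behind the cans

## Robot

A 6-joint arm with a two-finger parallel gripper is mounted at the origin on the work surface. World frame = base frame: x ahead of the robot, y to its left, z up, the work surface at z = 0. Lengths are in m, angles in rad, forces in N, time in s.
With the tool pointing down it reaches from about 0.35 to 0.975 m from the base axis. Payload 7.1 kg.
Tool frame: the origin (TCP) lies midway between the tips of the shut fingers; the grasp point (between the pads) lies 19 mm behind it; z points along the fingers, y is the line along which they close (so a half turn about z gives the same grasp; the last joint's range is limited). The gripper opens to 88 mm and grips with 3 to 60 N. Pads are 20 mm wide; open, the fingers measure 115 mm over their backs; the gripper's body (75 mm by 178 mm) begins 61 mm behind the grasp point.
Start: joints at [1.084, 0.423, 1.63, -0, 1.089, -0.019], TCP at [0.282, 0.558, 0.183] pointing down, gripper open.
Joint ranges: [-3, 3], [-0.9, 2.11], [0.09, 2.58], [-1.31, 4.45], [0.11, 2.69], [-2.54, 2.54]. Speed limits (rad/s): [2.39, 2.39, 3.01, 3.14, 3.14, 3.14].

## Interface

Orientations are given as a unit quaternion [w, x, y, z].
In Python, from station import move_pose, movel, movej, command_gripper, wait, inverse_kinematics, read_camera, camera_info, MotionError, job_done, get_time, get_joint_pos, get_qvel, get_effort, get_tcp_pos, get_ee_rot, get_ft_force, get_ft_torque, get_grip_width, get_finger_force gives the robot as it stands. Calls block until the motion is done:
- move_pose(position, orientation): joint-space move of the TCP to a pose.
- movel(position, frame=None, v=0.15, until_force=None): straight line of the TCP; frame=None keeps the orientation; v is the mean speed in m/s. With until_force (N) it stops when the force on the tool has changed by that much, and returns True; else False.
- movej(angles): joint-space move.
- command_gripper(opening): opening from 0.0 (shut) to 1.0 (fully open); the grip force is fixed at half the most; returns when the fingers have stopped.
- wait(seconds).
- inverse_kinematics(position, orientation): joint angles nearest the present ones, or None.
- read_camera(name): name is "scene" or "top"; returns the picture (384x512x3 uint8, red, green, blue); there is no depth.
- camera_info(name): a dict with "intrinsics" (3x3 intrinsics, pixels), "dist" ([k1, k2, p1, p2, k3] as OpenCV has them; the pictures are not rectified), "T" (4x4, takes a point from camera to world coordinates). Camera axes: x right, y up, looking along -z (the intrinsics and any distortion apply to the point x, -y, -z); pixel columns grow to the right and rows downward; lengths in m; the calibration is good to about 2 mm. A picture is of the moment at which its call begins. camera_info takes no time and is no camera call.
A pose or a line that the arm cannot do raises MotionError and nothing moves.
- job_done(): hands the job in; it is judged then, once.
Readings, each from a call of its own:
- get_time(): time.
- get_joint_pos(): joint angles.
- get_qvel(): joint speeds.
- get_effort(): joint torques, N m.
- get_tcp_pos(): TCP position.
- get_ee_rot(): TCP orientation.
- get_ft_force(): force on the tool from outside, world axes, zero at the start.
- get_ft_torque(): the same for the moment, N m.
- get_grip_width(): opening from 0.0 (shut) to 1.0 (fully open).
- get_finger_force(): force on a finger pad.
Only numpy, scipy, OpenCV 4.12 (cv2) and the standard library are available. Lean on these libraries where they do the work, as an engineer would, in place of code of your own. Each camera call takes 0.05 s, during which the arm holds its last target. There are 200 camera calls.

## Task

The small lens tube stands hemmed in by an oil can, a tin and a spray can on the plywood board: first clear all three of them onto the grey felt mat, leaving the tube where it is, then set the tube upright in the middle of the small white tray while they wait there. Then put the three back on the board, each centred on its own rubber pad (the oil can on the round one, the tin on the oblong one, the spray can on the square one), with the oil can's spout now pointing out over the little rubber strip beside its pad. Keep everything upright and never knock anything over.

Things in the scene. Friction and masses are not known exactly. Their poses are not given: they have to be found in the camera images.
- lens: Lens tube of a laser cutter, bare aluminium with a brass band, 50 mm high, about 150 g: a foot flange 44 mm across and 10 mm high, above it a plain cylinder 34 mm across (the grip, from 12 to 50 mm up), glass on top. Stands on the plywood board at the start, in the middle between the three cans. Origin: centre of the underside, z up.
- oilcan: Oil can, about 250 g, 138 mm high: steel round body 60 mm across up to 62 mm, a cone that narrows to 24 mm across at 102 mm, then an upright black cylindrical cap 24 mm across from 102 to 138 mm (the grip). A thin brass spout leaves the cone towards the body's +x and rises outwards to its tip, 66 mm from the axis and 116 mm up. Origin: centre of the underside, z up, +x = direction of the spout. It starts on the round rubber pad with the spout pointing the wrong way.
- tin: Flat-sided solvent tin, aluminium with a paper wrap, about 400 g: 64 mm along its x, 44 mm along its y, 104 mm high, with a black round cap 30 mm across from 104 to 140 mm up (the grip) in the middle of the top. Origin: centre of the underside, z up. Starts on the oblong rubber pad.
- spray: Spray can, aluminium with a paper wrap, about 250 g: round, 52 mm across up to 106 mm, a shoulder to 114 mm, then a white cap 36 mm across from 114 to 148 mm up (the grip). Origin: centre of the underside, z up. Starts on the square rubber pad.
- pad_oil: Round black rubber pad, 74 mm across, 4 mm thick, fixed on the plywood board: the oil can's place. Origin: centre of its underside (the board's top, 5 mm above the table); its +x points at the rubber strip. The three pads lie in a U around the lens tube, about 70 to 80 mm from it; which pad has which place changes.
- tongue: Small black rubber strip, 34 mm long (its x) by 14 mm, 3 mm thick, fixed on the board just beside the round pad, its centre 56 mm from that pad's centre; its +x points straight away from the pad. It shows where the oil can's spout must point. Origin: centre of its underside.
- pad_tin: Oblong black rubber pad, 78 mm (its x) by 58 mm (its y), 4 mm thick, fixed on the board: the tin's place. Origin: centre of its underside, 5 mm above the table.
- pad_spray: Square black rubber pad, 66 by 66 mm, 4 mm thick, fixed on the board: the spray can's place. Origin: centre of its underside, 5 mm above the table.
- mat: Grey felt mat, 250 mm (its x, roughly away from the robot) by 160 mm (its y), 4 mm thick, fixed flat on the table to the left or right of the board: the side area where the three cans wait. Origin: centre of its underside, at table height.
- cradle: Small open white plastic tray for the lens tube, 88 by 88 mm outside, 20 mm high, walls and floor 6 mm thick, so 76 by 76 mm inside with its floor 6 mm above the table; fixed to the table on the other side of the board from the mat. Origin: centre of its underside, at table height.

How it is judged:
By the outcome, as a careful person would: the job done as asked, in the order asked, and still so for the second after the job is handed in, with the robot touching nothing.
It also fails if it takes over 150 s, if anything falls off the work surface, if the arm or the gripper's body presses on something with over 40 N, if the wrist force passes 120 N, or if a joint passes its speed limit or range.

## Working session

There is one attempt and no reset: what is moved stays moved. The work goes in short steps, each a Python script; the robot and the scene stay as the last script left them, time stands still between calls to the robot, and variables do not carry over. Pictures are saved under pics/ and viewed, at most 14 in all, crops included, and the job is handed in when it is done.

```bash
mkdir -p pics; ls
python3 - <<'E'
from station import *
import cv2,numpy as np
np.set_printoptions(precision=4,suppress=True)
for n in("scene","top"):
    im=read_camera(n); cv2.imwrite(f"pics/{n}0.png",im[:,:,::-1])
    i=camera_info(n); print(n,i["intrinsics"],i["dist"],i["T"])
print(get_ee_rot(),get_tcp_pos(),get_time())
E
```

```text
pics
scene [[386.8158   0.     260.0972]
 [  0.     386.8158 196.5981]
 [  0.       0.       1.    ]] [-0.1205  0.      0.      0.      0.    ] [[ 0.2323 -0.815   0.5308  0.998 ]
 [ 0.9726  0.2008 -0.1173 -0.1162]
 [-0.0109  0.5435  0.8393  0.7476]
 [ 0.      0.      0.      1.    ]]
top [[456.8626   0.     250.6414]
 [  0.     456.8626 193.37  ]
 [  0.       0.       1.    ]] [0.01 0.   0.   0.   0.  ] [[ 0.0095  0.9944 -0.1057  0.4142]
 [-0.9999  0.0091 -0.0043  0.0156]
 [-0.0033  0.1057  0.9944  1.2924]
 [ 0.      0.      0.      1.    ]]
[-0.0002  0.2318  0.9728 -0.0007] [0.2815 0.5574 0.1821] 0.1
```

View pics/top0.png

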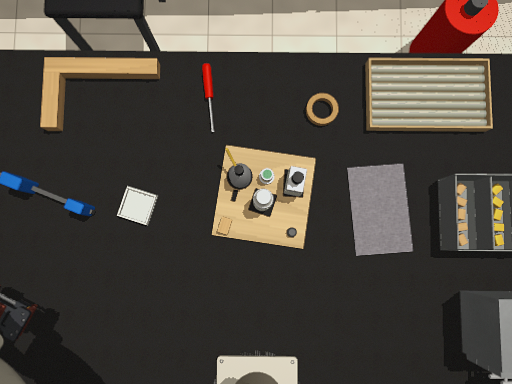

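View pics/scene0.png

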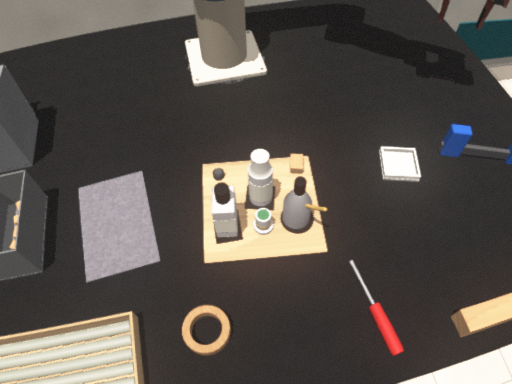

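The top view shows the board at about (265,197), with the oil can at (240,176), the lens at (267,176), the tin at (295,180) and the spray can at (263,200). The tray is at (138,206) and the mat at (380,209). I'll enlarge the board in both views.

```bash
cat > h.py <<'E'
from station import *
import cv2,numpy as np
np.set_printoptions(precision=4,suppress=True)
def ray(n,uv):
    i=camera_info(n);T=np.array(i["T"])
    p=cv2.undistortPoints(np.array(uv,float).reshape(-1,1,2),np.array(i["intrinsics"]),np.array(i["dist"]))[:,0]
    d=np.c_[p[:,0],-p[:,1],-np.ones(len(p))]@T[:3,:3].T
    return T[:3,3],d
def cast(n,uv,z):
    c,d=ray(n,uv); return (c+d*((z-c[2])/d[:,2])[:,None])[:,:2]
def proj(n,P):
    i=camera_info(n);T=np.linalg.inv(np.array(i["T"]));q=np.atleast_2d(P)@T[:3,:3].T+T[:3,3]
    return cv2.projectPoints(q*[1,-1,-1],np.zeros(3),np.zeros(3),np.array(i["intrinsics"]),np.array(i["dist"]))[0][:,0]
def crop(n,name,x0,y0,x1,y1,s):
    im=read_camera(n);cv2.imwrite("pics/"+name+".png",cv2.resize(im[y0:y1,x0:x1,::-1],None,fx=s,fy=s,interpolation=cv2.INTER_CUBIC));return im
E
python3 - <<'E'
from h import *
im=crop("top","t1",205,140,325,255,5)
crop("scene","s1",190,140,340,265,5)
h=cv2.cvtColor(im,cv2.COLOR_RGB2HSV)
def rect(m,name,z):
    m=m.astype(np.uint8);c=max(cv2.findContours(m,0,1)[0],key=cv2.contourArea)
    r=cv2.minAreaRect(c);b=cast("top",cv2.boxPoints(r),z);print(name,r,"\n",b,b.mean(0),[np.linalg.norm(b[i]-b[i-1]) for i in range(4)])
g=im.astype(int);sat=g.max(2)-g.min(2);v=g.max(2)
X,Y=np.meshgrid(range(512),range(384))
rect((v>190)&(sat<30)&(X<165)&(X>110)&(Y>175)&(Y<230),"tray",.02)
rect((v>70)&(v<190)&(sat<30)&(X>340)&(X<418)&(Y>155)&(Y<262),"mat",.004)
rect((h[...,1]>60)&(h[...,0]<25)&(v>120)&(X>205)&(X<325)&(Y>140)&(Y<255),"board",.005)
E
```

```text
tray ((136.14999389648438, 205.0500030517578), (30.674087524414062, 30.99031639099121), 18.43494987487793) 
 [[0.4857 0.3938]
 [0.5684 0.3696]
 [0.5418 0.2871]
 [0.4594 0.3118]] [0.5138 0.3406] [np.float64(0.08608094781242438), np.float64(0.08622197738866293), np.float64(0.08668063236324809), np.float64(0.08602235385067024)]
mat ((379.6980285644531, 208.98019409179688), (90.05086517333984, 57.51314926147461), 84.2894058227539) 
 [[ 0.6291 -0.2517]
 [ 0.647  -0.4147]
 [ 0.3937 -0.433 ]
 [ 0.3762 -0.2734]] [ 0.5115 -0.3432] [np.float64(0.253783763838256), np.float64(0.16402055975016033), np.float64(0.2539437076647354), np.float64(0.16060425164265502)]
board ((263.6899108886719, 196.34295654296875), (92.76529693603516, 91.40972900390625), 8.426968574523926) 
 [[ 0.4332  0.131 ]
 [ 0.6917  0.0974]
 [ 0.6545 -0.1653]
 [ 0.3977 -0.1264]] [ 0.5443 -0.0158] [np.float64(0.259791598114912), np.float64(0.26067785323382475), np.float64(0.26528501684716216), np.float64(0.2596592649281124)]
```

View pics/t1.png

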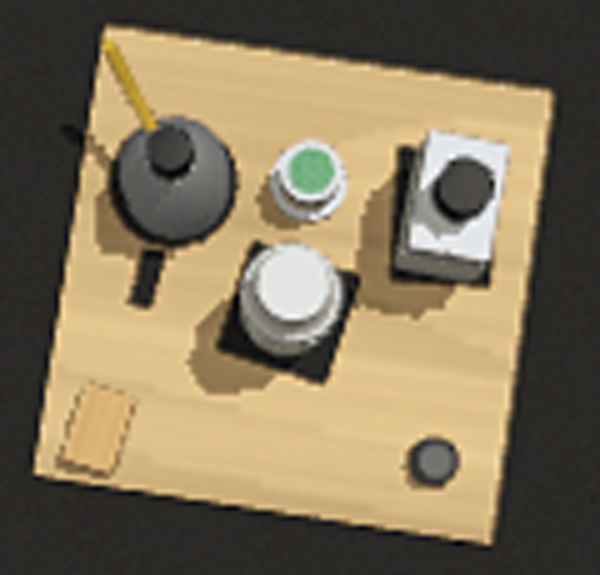

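View pics/s1.png

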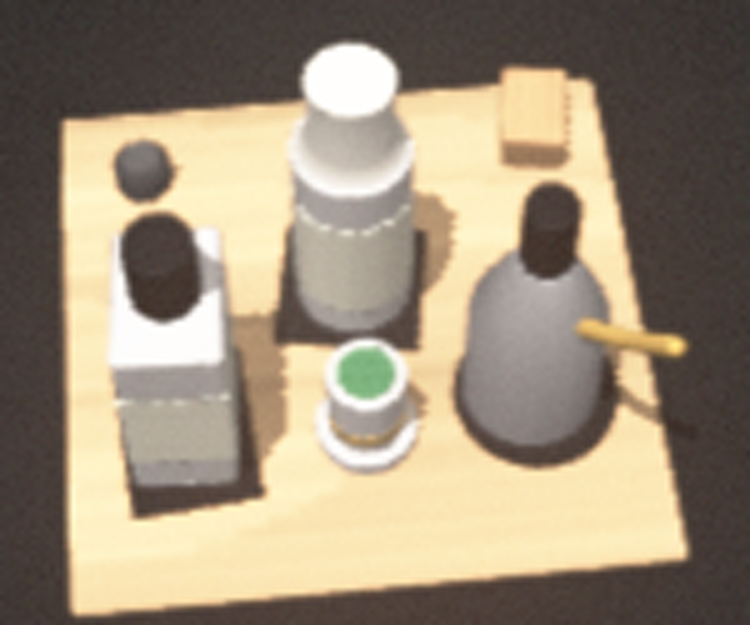

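Pixel readings in the enlarged crops:

| Item | t1 | s1 |
|---|---|---|
| Oil can cap top | (172,147) | (552,198) |
| Tin cap top | (465,187) | (160,230) |
| Spray can top | (292,282) | (350,78) |
| Lens glass | (313,170) | (366,372) |

In t1, the spout tip is at about (108,45) and the strip at (147,279).

Run:
```python
from h import *
t=lambda x,y:(205+(x+.5)/5-.5,140+(y+.5)/5-.5)
s=lambda x,y:(190+(x+.5)/5-.5,140+(y+.5)/5-.5)
for n,a,b,z in[("oil",(172,147),(552,198),.147),("tin",(465,187),(160,230),.149),("spray",(292,282),(350,78),.157),("lens",(313,170),(366,372),.055),("spout",(108,45),(682,346),.125)]:
    A=cast("top",t(*a),z)[0];B=cast("scene",s(*b),z)[0];print(n,A,B)
P=lambda L,z:cast("top",[t(*p) for p in L],z)
for n,L,z in[("tongue",[(145,250),(165,254),(150,308),(128,303)],.008),("padspray",[(257,242),(360,274),(325,384),(219,347)],.009),("tintop",[(430,130),(510,144),(497,262),(410,250)],.113)]:
    q=P(L,z);print(n,q.mean(0),[np.degrees(np.arctan2(*(q[i]-q[i-1])[::-1])) for i in range(4)],[np.linalg.norm(q[i]-q[i-1]) for i in range(4)])
q=P([(402,147),(390,278),(488,287)],.009);print("padtin",(q[0]+q[2])/2,q)
```

```text
oil [0.5978 0.0506] [0.5979 0.0508]
tin [ 0.5784 -0.0977] [ 0.578  -0.0972]
spray [ 0.5285 -0.0105] [ 0.5303 -0.0122]
lens [ 0.6005 -0.0239] [ 0.6031 -0.0239]
spout [0.6546 0.0852] [0.6605 0.0849]
tongue [0.5446 0.0681] [np.float64(-16.930651585384506), np.float64(-100.8487322201887), np.float64(165.2705025874603), np.float64(77.68717733362602)] [np.float64(0.03157222294525354), np.float64(0.011555101509933895), np.float64(0.03179325011189012), np.float64(0.012752572430923221)]
padspray [ 0.5266 -0.013 ] [np.float64(-19.291386576263807), np.float64(-106.85494460395037), np.float64(162.6704271872396), np.float64(71.25888486253695)] [np.float64(0.06326091376550388), np.float64(0.06092949719647247), np.float64(0.0652832364604589), np.float64(0.06311219560674347)]
tintop [ 0.5786 -0.0996] [np.float64(-9.316099851108357), np.float64(-99.55884763998978), np.float64(173.60334808020312), np.float64(82.60536482897152)] [np.float64(0.06403352787206945), np.float64(0.042323340368985135), np.float64(0.06240870637502148), np.float64(0.04552715534796507)]
padtin [ 0.5813 -0.1001] [[ 0.6211 -0.0758]
 [ 0.5462 -0.0692]
 [ 0.5416 -0.1245]]
```

```bash
cat >> h.py <<'E'
G={"oil":.124,"tin":.126,"spray":.135,"lens":.041}   # grasp height above underside
C={"oil":.33,"tin":.33,"spray":.33,"lens":.20}
def Q(psi): a=np.radians(psi)/2; return [0,float(np.cos(a)),float(np.sin(a)),0]
def pick(n,xy,zs,psi):
    z=zs+G[n]-.019
    move_pose([*xy,z+.07],Q(psi)); movel([*xy,z],v=.12); command_gripper(0.0)
    print(n,"grip",get_grip_width()*88,get_finger_force(),get_time())
    movel([*xy,C[n]],v=.25)
def place(n,xy,zs,psi,op=.65):
    z=zs+G[n]-.019
    move_pose([*xy,C[n]],Q(psi)); print("w",get_grip_width()*88)
    movel([*xy,z+.02],v=.25); movel([*xy,z+.004],v=.05)
    hit=movel([*xy,z-.003],v=.02,until_force=3); print("hit",hit,get_tcp_pos()[2]-z)
    command_gripper(op); movel([*xy,z+.08],v=.2); print(n,"placed",get_time())
M=np.array([.5115,-.3432]);a=np.radians(4.2);MX=np.array([np.cos(a),np.sin(a)])
E
python3 - <<'E'
from h import *
command_gripper(.65)
move_pose([.45,.2,.33],Q(90))
move_pose([.578,-.0975,.25],Q(82))
pick("tin",[.5782,-.0975],.009,82)
place("tin",M,.004,94.2)
cv2.imwrite("pics/m1.png",np.vstack([read_camera("top")[130:270,200:440,::-1],read_camera("scene")[140:290,60:300,::-1]]))
E
```

```text
tin grip 0.5176502688304243 0.0 5.7417
w 0.265698095841862
hit False -0.0031470442950074923
tin placed 11.2167
```

View pics/m1.png

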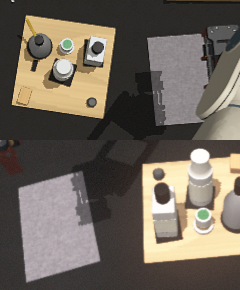

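The grip closed on nothing: the tin still stands on the board at its start position, and the gripper is right of the mat. I'll check where the TCP really is.

Run:
```python
from h import *
p=get_tcp_pos();print(p,get_ee_rot(),get_joint_pos(),proj("top",p),proj("scene",p),Q(94.2))
cv2.imwrite("pics/m2.png",np.hstack([read_camera("top")[100:300,300:512,::-1],read_camera("scene")[50:250,0:240,::-1]]))
```

```text
[ 0.5105 -0.3425  0.1892] [-0.0015  0.6807  0.7325 -0.0002] [-0.6103  0.4026  1.6459 -0.      1.096  -0.6836] [[400.6326 203.3617]] [[ 84.3759 170.6114]] [0, 0.6807208689589178, 0.7325428987873788, 0]
```

View pics/m2.png

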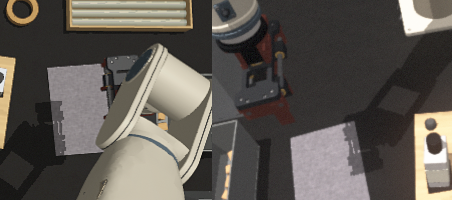

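Run:
```python
from h import *
p=np.array(get_tcp_pos())
a=read_camera("scene")[60:210,0:150,::-1].copy();b=read_camera("top")[110:260,350:500,::-1].copy()
f=lambda x:cv2.resize(x,None,fx=2.6,fy=4,interpolation=2)
f=lambda x:cv2.resize(x,None,fx=2.65,fy=2.65,interpolation=2)
A,B=f(a),f(b)
for dz in(0,.019,.08):
  for k,(n,o) in enumerate((("scene",(0,60)),("top",(350,110)))):
    q=(proj(n,p+[0,0,dz])[0]-o)*2.65;cv2.circle((A,B)[k],tuple(int(v) for v in q),3,(0,255,0),-1)
cv2.imwrite("pics/m3.png",np.hstack([A,B]))
print(cast("top",[(217,356),(298,356)],.0),cast("scene",[(185,38),(243,33),(265,68),(192,82)],.01).mean(0))
```

```text
[[ 0.1029  0.109 ]
 [ 0.1052 -0.1127]] [-0.0034 -0.0083]
```

View pics/m3.png

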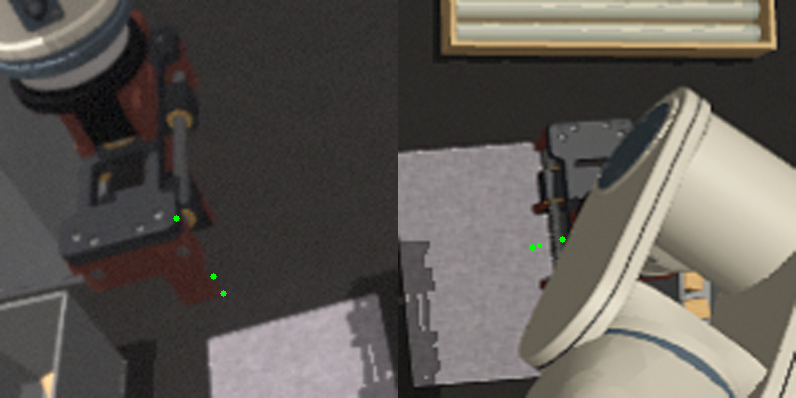

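The projected TCP lands on the fingertips in both views. I'll hover over the tin with the gripper open and look from close by.

Run:
```python
from h import *
move_pose([.5115,-.3432,.25],Q(82)); 
move_pose([.5782,-.0975,.175],Q(82))
p=np.array(get_tcp_pos());print(p,get_grip_width(),get_ee_rot())
R=2.9
def f(n,x,y,pts):
    A=cv2.resize(read_camera(n)[y:y+150,x:x+135,::-1],None,fx=R,fy=R,interpolation=2)
    for q in pts:
        q=(proj(n,q)[0]-(x,y)+.5)*R;cv2.circle(A,tuple(int(v) for v in q),3,(0,255,0),-1)
    return A
pts=[p,p+[.028,-.004,0],p-[.028,-.004,0],[.5782,-.0975,.149]]
cv2.imwrite("pics/m4.png",np.hstack([f("scene",170,100,pts),f("top",225,110,pts)]))
```

```text
[ 0.5782 -0.0983  0.175 ] 0.6484581787528565 [ 0.0001  0.7548  0.656  -0.0002]
```

View pics/m4.png

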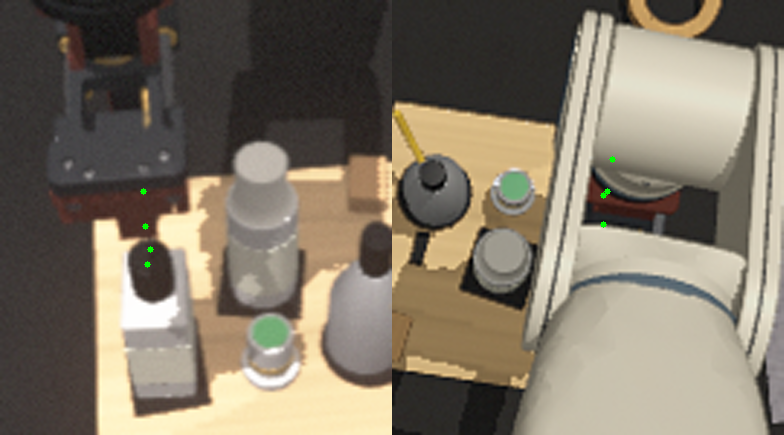

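In the scene view (left half) the finger ends at about (137,237), but the +x fingertip should appear near (147,264). So the gripper sits higher or further back than reported. I'll shut it in clear view and measure the offset.

Run:
```python
from h import *
movel([.5782,-.0975,.22]); move_pose([.68,-.20,.22],Q(82)); command_gripper(0.)
p=np.array(get_tcp_pos());print(p,get_grip_width(),get_joint_pos())
hit=movel([.68,-.20,.002],v=.08,until_force=4); print(hit,get_tcp_pos()); p=np.array(get_tcp_pos())
R=2.9
def f(n,x,y,pts):
    A=cv2.resize(read_camera(n)[y:y+150,x:x+135,::-1],None,fx=R,fy=R,interpolation=2)
    for q in pts:
        q=(proj(n,q)[0]-(x,y)+.5)*R;cv2.circle(A,tuple(int(v) for v in q),3,(0,255,0),-1)
    return A
pts=[p,p+[0,0,.061+.019]]
a=proj("scene",p)[0].astype(int);b=proj("top",p)[0].astype(int);print(a,b)
cv2.imwrite("pics/m5.png",np.hstack([f("scene",a[0]-67,a[1]-100,pts),f("top",b[0]-67,b[1]-75,pts)]))
```

```text
[ 0.68 -0.2   0.22] 0.0054443609027970035 [-0.3029  0.5136  1.3939  0.      1.2342 -0.1632]
False [ 0.6802 -0.2001  0.0023]
[188 276] [328 149]
```

View pics/m5.png

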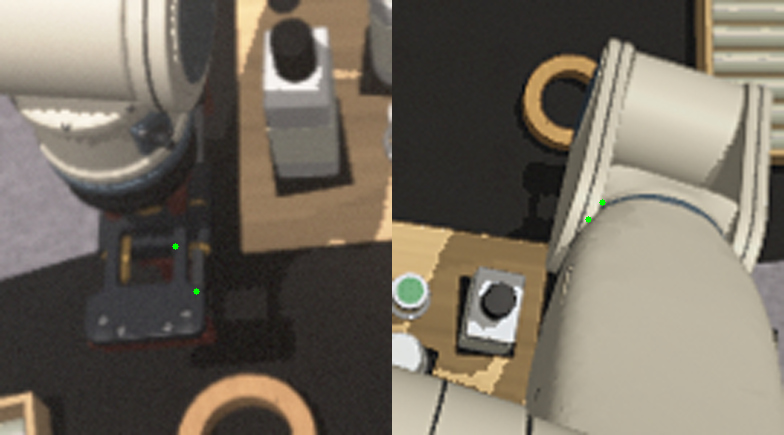

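Run:
```python
from h import *
def body(p,psi,o,R):
    p=np.array(p);a=np.radians(psi);x=np.array([np.cos(a),np.sin(a),0]);y=np.array([np.sin(a),-np.cos(a),0])
    for h in(.08,):
        pts=[p+sx*.0375*x+sy*.089*y+[0,0,h] for sx in(1,-1) for sy in(1,-1)]
        print(((proj("scene",pts)-o)*R).round().tolist(), "tips",((proj("scene",[p,p+.028*y,p+.042*y])-o)*R).round().tolist())
body([.5105,-.3425,.189],94.2,(0,60),2.65)
body([.5782,-.0983,.175],82,(170,100),2.9)
body([.68,-.2,.0023],82,(188-67,276-100),2.9)
# start picture
print(proj("top",[.2815,.5574,.1821]),proj("scene",[.2815,.5574,.1821]))
im=cv2.imread("pics/top0.png")[250:384,0:130];cv2.circle(im,tuple(int(v) for v in proj("top",[.2815,.5574,.1821])[0]-[0,250]),1,(0,255,0),-1)
A=cv2.resize(im,None,fx=4,fy=4,interpolation=2)
cv2.imwrite("pics/m6.png",A)
```

```text
[[242.0, 311.0], [228.0, 113.0], [120.0, 343.0], [123.0, 140.0]] tips [[224.0, 293.0], [226.0, 324.0], [227.0, 340.0]]
[[206.0, 267.0], [187.0, 28.0], [65.0, 279.0], [66.0, 38.0]] tips [[144.0, 225.0], [146.0, 262.0], [147.0, 281.0]]
[[234.0, 374.0], [230.0, 121.0], [112.0, 384.0], [121.0, 130.0]] tips [[195.0, 290.0], [195.0, 328.0], [195.0, 347.0]]
[[ 24.3766 295.8861]] [[453.3181  35.8149]]
```

View pics/m6.png

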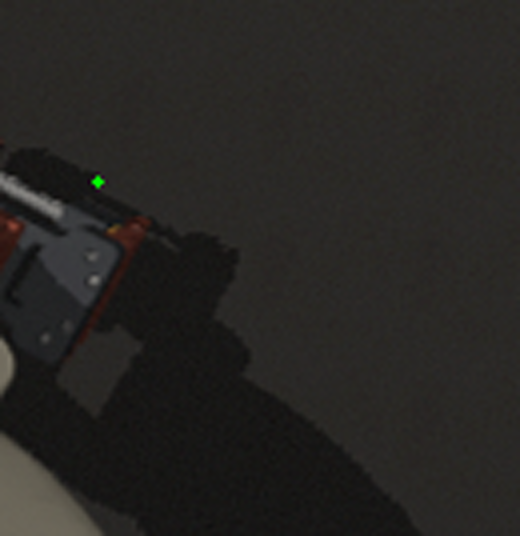

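The body shows up in all three views, displaced from where the TCP reading puts it. I'll measure the offset directly. I'll touch down on clear table for height, then compare open and shut pictures at two tool yaws for lateral position.

Run:
```python
from h import *
movel([.68,-.2,.3],v=.25)
out=[]
for k,psi in enumerate((180,0)):
    move_pose([.58,.21,.25],Q(psi)); movel([.58,.21,.03],v=.2)
    hit=movel([.58,.21,-.06],v=.04,until_force=4); p=np.array(get_tcp_pos()); print(psi,hit,p,get_ft_force(),get_joint_pos())
    movel([.58,.21,p[2]+.015]); p=np.array(get_tcp_pos())
    a={n:read_camera(n) for n in("scene","top")}; command_gripper(1.0); b={n:read_camera(n) for n in("scene","top")}; command_gripper(0.)
    np.savez(f"d{psi}.npz",p=p,as_=a["scene"],bs=b["scene"],at=a["top"],bt=b["top"])
    q=proj("scene",p)[0].astype(int); print("proj",q,proj("top",p))
    for im in(a["scene"],b["scene"]):
        c=cv2.resize(im[q[1]-70:q[1]+60,q[0]-65:q[0]+65,::-1],None,fx=2.2,fy=2.2,interpolation=2); out.append(c)
    movel([.58,.21,.2],v=.25)
print(get_time())
cv2.imwrite("pics/m7.png",np.vstack([np.hstack(out[:2]),np.hstack(out[2:])]))
```

```text
180 True [ 0.5799  0.21   -0.0395] [-1.7984 -0.4529  6.8785] [ 0.3281  0.7208  1.7395 -0.      0.6819 -1.2427]
proj [357 202] [[185.637  183.5748]]
0 True [ 0.5799  0.21   -0.0395] [-0.3944 -0.3554  6.6228] [ 0.3281  0.7208  1.7394 -0.      0.6819  1.8989]
proj [357 202] [[185.6271 183.5628]]
37.6583
```

View pics/m7.png

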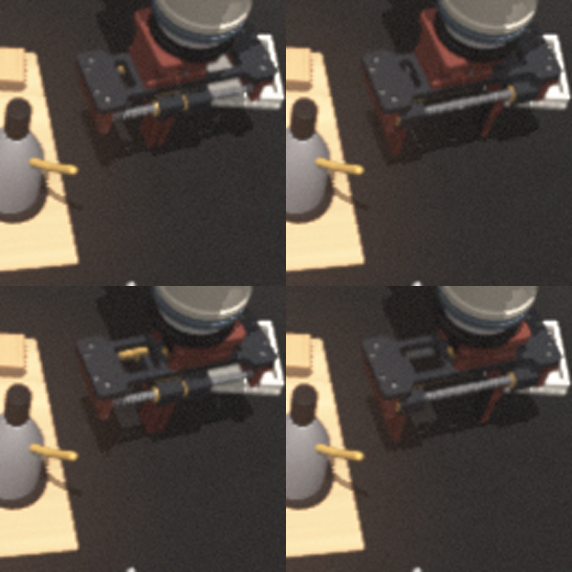

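Run:
```python
from h import *
o=np.array([357-65,202-70])
for z in(.015,):
    print(cast("scene",[np.array(q)/2.2+o for q in[(140,143),(172,140),(118,152),(98,150),(196,138),(215,135)]],z))
for psi in(180,0):
    d=np.load(f"d{psi}.npz")
    for n,a,b in(("scene","as_","bs"),("top","at","bt")):
        D=(np.abs(d[a].astype(int)-d[b]).max(2)>14).astype(np.uint8)
        D=cv2.morphologyEx(D,cv2.MORPH_OPEN,np.ones((2,2)))
        k,l,s,c=cv2.connectedComponentsWithStats(D);print(psi,n,[(r[:5].tolist()) for r in s[1:] if r[4]>15])
```

```text
[[0.5875 0.1961]
 [0.592  0.23  ]
 [0.5923 0.17  ]
 [0.5851 0.1509]
 [0.5957 0.2555]
 [0.5971 0.2766]]
180 scene [[386, 157, 13, 9, 83], [416, 163, 4, 7, 17], [357, 168, 51, 32, 570], [349, 178, 8, 9, 42], [339, 193, 8, 10, 47]]
180 top [[196, 175, 4, 9, 28]]
0 scene [[442, 79, 2, 9, 18], [346, 160, 17, 11, 101], [416, 163, 4, 7, 16], [357, 168, 51, 32, 554], [345, 181, 12, 6, 41], [338, 193, 9, 10, 58]]
0 top [[196, 175, 4, 9, 26]]
```

Run:
```python
from h import *
for p,psi,o,R in(([.5105,-.3425,.189],94.2,(0,60),2.65),([.5782,-.0983,.175],82,(170,100),2.9)):
    p=np.array(p)+[0,0,.0395];a=np.radians(psi);x=np.array([np.cos(a),np.sin(a),0]);y=np.array([np.sin(a),-np.cos(a),0])
    print(((proj("scene",[p+.028*y+.01*x,p+.028*y-.01*x,p+.042*y+.01*x,p+.042*y-.01*x])-o)*R).round().tolist())
```

```text
[[218.0, 286.0], [188.0, 294.0], [219.0, 302.0], [189.0, 310.0]]
[[156.0, 223.0], [122.0, 226.0], [157.0, 243.0], [123.0, 246.0]]
```

Once I subtract a constant +39.5 mm in z, the predicted fingertips match both earlier views, with x and y correct. I'll apply that and clear the cans.

```bash
cat >> h.py <<'E'
ZO=.0395
def pick(n,xy,zs,psi,op=.65):
    z=zs+G[n]-.019-ZO
    move_pose([*xy,z+.07],Q(psi)); movel([*xy,z],v=.12); command_gripper(0.0)
    w=get_grip_width()*88; print(n,"grip",w,get_finger_force(),get_time())
    if w<8: movel([*xy,z+.1]); raise SystemExit("missed")
    movel([*xy,C[n]-ZO],v=.25)
def place(n,xy,zs,psi,op=.65):
    z=zs+G[n]-.019-ZO
    move_pose([*xy,C[n]-ZO],Q(psi)); print("w",get_grip_width()*88)
    movel([*xy,z+.02],v=.25); movel([*xy,z+.005],v=.05)
    hit=movel([*xy,z-.004],v=.02,until_force=3); print("hit",hit,get_tcp_pos()[2]-z)
    command_gripper(op); movel([*xy,z+.07],v=.2); print(n,"placed",get_time())
E
python3 - <<'E'
from h import *
command_gripper(.65)
move_pose([.578,-.0975,.25],Q(82))
pick("tin",[.5782,-.0975],.009,82)
place("tin",M,.004,94.2)
pick("spray",[.529,-.0112],.009,80)
place("spray",M+.085*MX,.004,80)
pick("oil",[.5978,.0507],.009,30)
place("oil",M-.085*MX,.004,90)
move_pose([.45,.1,.3],Q(90))
im=read_camera("top"); sc=read_camera("scene")
np.savez("cleared.npz",t=im,s=sc)
cv2.imwrite("pics/c1.png",cv2.resize(im[140:260,205:425,::-1],None,fx=3.6,fy=3.6,interpolation=2))
E
```

```text
tin grip 29.272228448071505 29.92245465517044 42.1167
w 29.726011558867746
hit True 0.0001143855651447867
tin placed 47.0
spray grip 35.98329607379824 30.000616014003754 49.4583
w 35.823232738838286
hit True 0.0003352919821992817
spray placed 54.4417
oil grip 23.94490235265833 30.000398755073547 57.2333
w 23.549751772770996
hit True -5.2975909124897136e-05
oil placed 62.7917
```

View pics/c1.png

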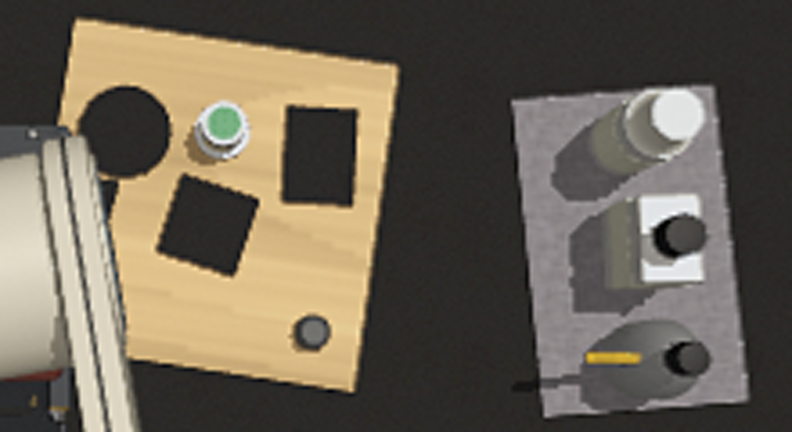

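All three cans stand on the mat: spray can at (675,115), tin at (680,235), and oil can at (685,357) with its spout towards the board. The lens has not moved and the pads are now visible. I'll measure the pads.

Run:
```python
from h import *
d=np.load("cleared.npz");t=d["t"];S=6
def cnt(m,o):
    for c in cv2.findContours(m.astype(np.uint8),0,1)[0]:
        A=cv2.contourArea(c)/S/S
        if 300<A<2500:
            c=((c[:,0]+.5)/S-.5+o); yield A,c
def up(x0,y0,x1,y1): return cv2.resize(t[y0:y1,x0:x1],None,fx=S,fy=S,interpolation=cv2.INTER_LINEAR).max(2)
m=up(222,158,310,222); 
for A,c in cnt(m<75,(222,158)):
    w=cast("top",c,.009).astype(np.float32)
    r=cv2.minAreaRect(w*1000);print("pad",A,np.array(r[0])/1000,r[1:],cv2.minEnclosingCircle(w*1000))
for A,c in cnt(up(378,190,408,226)>200,(378,190)):
    w=cast("top",c,.108).astype(np.float32);print("tin",A,cv2.minAreaRect(w*1000))
# lens glass green, tongue in first image
h=cv2.cvtColor(t,cv2.COLOR_RGB2HSV);g=(h[...,0]>45)&(h[...,0]<90)&(h[...,1]>70);y,x=np.nonzero(g[160:190,250:280]);print("lens",cast("top",(x.mean()+250,y.mean()+160),.055))
t=cv2.imread("pics/top0.png")[:,:,::-1]
m=(up(226,190,242,203)<80).astype(np.uint8)
c=max(cv2.findContours(m,0,1)[0],key=cv2.contourArea);c=(c[:,0]+.5)/S-.5+(226,190);w=cast("top",c,.008).astype(np.float32);print("tongue",cv2.minAreaRect(w*1000))
```

```text
pad 480.4166666666667 [ 0.5264 -0.0122] ((63.35736083984375, 63.436119079589844), 71.96251678466797) ((526.2642211914062, -12.127449035644531), 43.14823913574219)
pad 487.97222222222223 [ 0.582  -0.0995] ((55.28325271606445, 74.98619079589844), 87.1047592163086) ((581.6173706054688, -99.71406555175781), 45.22303771972656)
pad 464.9861111111111 [0.6    0.0521] ((71.46841430664062, 67.6131820678711), 26.75398826599121) ((599.4048461914062, 54.42547607421875), 36.49794006347656)
lens [[ 0.6005 -0.0228]]
tongue ((545.9898681640625, 67.35331726074219), (13.23429012298584, 32.7056770324707), 79.725341796875)
```

Run:
```python
from h import *
pick("lens",[.6012,-.0235],.005,90)
place("lens",[.5138,.3406],.006,90)
movel([.5138,.3406,.2],v=.25)
move_pose([.50,-.05,.25],Q(90)); move_pose([.45,-.30,.25],Q(90))
t=read_camera("top");s=read_camera("scene");np.savez("lens.npz",t=t,s=s)
S=6
def up(x0,y0,x1,y1): return cv2.resize(t[y0:y1,x0:x1],None,fx=S,fy=S,interpolation=cv2.INTER_LINEAR)
m=(up(222,158,310,222).max(2)<75).astype(np.uint8)
for c in cv2.findContours(m,0,1)[0]:
    A=cv2.contourArea(c)/S/S
    if A>40:
        w=cast("top",(c[:,0]+.5)/S-.5+(222,158),.009).astype(np.float32)*1000
        print("pad",A,cv2.minAreaRect(w),cv2.minEnclosingCircle(w))
h=cv2.cvtColor(t,cv2.COLOR_RGB2HSV);g=(h[...,0]>45)&(h[...,0]<90)&(h[...,1]>70)
y,x=np.nonzero(g[185:225,115:160]);print("lens",cast("top",(x.mean()+115,y.mean()+185),.056),len(x))
t=np.load("cleared.npz")["t"]
m=(up(378,188,408,226).max(2)>195).astype(np.uint8)
c=max(cv2.findContours(m,0,1)[0],key=cv2.contourArea);w=cast("top",(c[:,0]+.5)/S-.5+(378,188),.108).astype(np.float32)*1000;print("tin",cv2.minAreaRect(w))
A=cv2.resize(np.load("lens.npz")["t"][140:255,110:320,::-1],None,fx=3.7,fy=3.7,interpolation=2);cv2.imwrite("pics/l1.png",A);print(get_time())
```

```text
lens grip 33.47571168256766 30.00079572200775 67.05
w 33.841265904605336
hit True 0.00025034457610162084
lens placed 71.9083
pad 480.27777777777777 ((526.4447021484375, -12.261783599853516), (63.376953125, 63.54878616333008), 72.06706237792969) ((526.2642211914062, -12.127449035644531), 43.14823913574219)
pad 487.9305555555556 ((581.958740234375, -99.53428649902344), (55.26046371459961, 74.98619079589844), 87.1047592163086) ((581.6173706054688, -99.71406555175781), 45.22303771972656)
pad 479.0555555555556 ((599.6876220703125, 54.121788024902344), (70.64421844482422, 70.46768188476562), 0.5215759873390198) ((599.5632934570312, 54.14992904663086), 36.27320098876953)
lens [[0.5125 0.3423]] 61
tin ((529.0104370117188, -343.3187255859375), (26.109294891357422, 42.43251419067383), 3.724652051925659)
75.1917
```

View pics/l1.png

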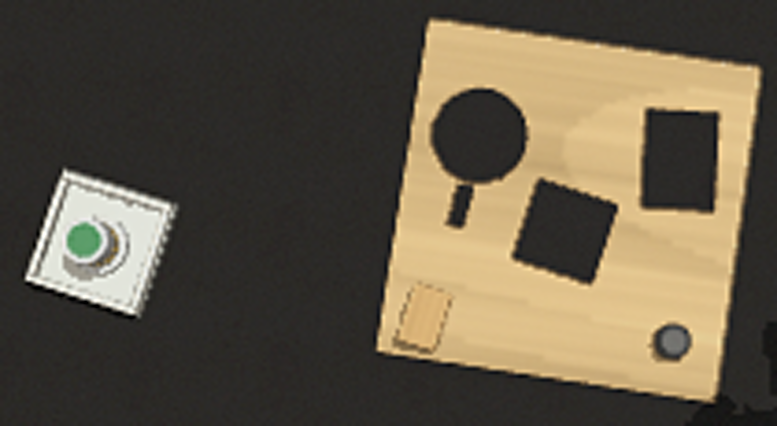

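The lens stands upright mid-tray at (87,240), and all pads and the strip are clear. I'll check the spout angle on the mat, then return the cans.

Run:
```python
from h import *
tip=cast("top",(205+(588+.5)/3.6-.5,140+(357+.5)/3.6-.5),.118)[0];po=M-.085*MX
d=np.degrees(np.arctan2(*(tip-po)[::-1]));print("spout",tip,d)
e=float(np.clip(d-90,-3,3))
pick("oil",po,.004,90)
place("oil",[.5996,.0541],.009,167-e/2)
move_pose([.5,-.2,.25],Q(90))
pick("tin",M,.004,94.2)
place("tin",[.582,-.0995],.009,87.2)
pick("spray",M+.085*MX,.004,80)
place("spray",[.5264,-.0122],.009,80)
move_pose([.45,-.30,.27],Q(90))
t=read_camera("top");s=read_camera("scene");np.savez("fin.npz",t=t,s=s)
A=lambda im,x,y:cv2.resize(im[y:y+120,x:x+130,::-1],None,fx=3,fy=3,interpolation=2)
cv2.imwrite("pics/f1.png",np.hstack([A(t,205,140),A(s,195,145)]));print(get_time())
```

```text
spout [ 0.425  -0.2801] 91.39092498347685
oil grip 23.52905177170542 29.999382197856903 77.1
w 23.6058432507345
hit True -0.00015262447741148932
oil placed 82.6833
tin grip 29.488987150480686 29.972527027130127 85.8333
w 29.59685054898914
hit True 0.00010761851893002772
tin placed 90.7
spray grip 35.562666299254985 30.000560581684113 92.8417
w 35.69878628588248
hit True 0.00036809769780585255
spray placed 97.8167
99.1333
```

View pics/f1.png

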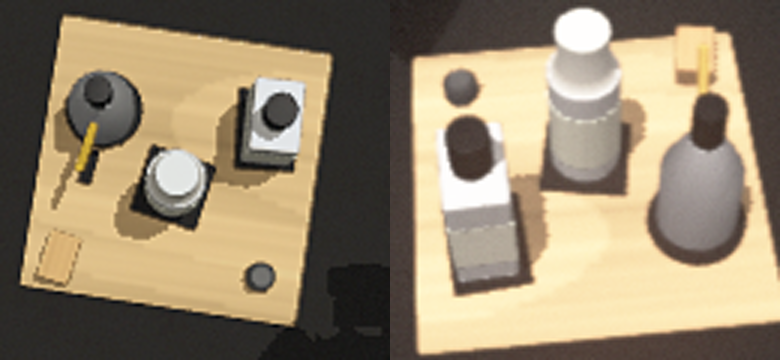

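All three stand on their pads with the spout out over the strip: cap at (98,87) and tip at about (80,171) in the left half. One numeric check before handing in.

Run:
```python
from h import *
T=lambda x,y,z:cast("top",(205+(x+.5)/3-.5,140+(y+.5)/3-.5),z)[0]
S=lambda x,y,z:cast("scene",(195+(x-390+.5)/3-.5,145+(y+.5)/3-.5),z)[0]
c=np.array([.5996,.0541])
for n,p in(("T",T(80,171,.124)),("S",S(703,46,.124))): print(n,p,np.degrees(np.arctan2(*(p-c)[::-1])),np.linalg.norm(p-c))
print("oilcap",T(98,87,.147),S(711,105,.147),"tincap",T(280,111,.149),S(467,126,.149),"spray",T(179,173,.157),S(583,30,.157))
q=[T(*p,.113) for p in((253,78),(305,81),(298,153),(246,148))];print([np.degrees(np.arctan2(*(a-b)[::-1])) for a,b in((q[0],q[3]),(q[1],q[2]))])
```

```text
T [0.5294 0.0701] 167.1302997627208 0.07202569353165085
S [0.5358 0.0691] 166.77042274903908 0.06557443738861135
oilcap [0.5986 0.0548] [0.5997 0.0536] tincap [ 0.5792 -0.0987] [ 0.5799 -0.1   ] spray [ 0.5252 -0.0138] [ 0.5287 -0.013 ]
[np.float64(-5.5970483464146294), np.float64(-5.667205151379309)]
```

```bash
python3 -c "
from station import *
print(job_done(),get_time())"
```

```text
the job is handed in; nothing more can be done
the job is handed in; nothing more can be done
```

The job is handed in at about 99 s of the 150 s limit: the lens tube stands upright mid-tray and the three cans are back, each measured within about 3 mm of its pad's centre. The spout measures about 167° against about 166° for the strip, the tin sits about 2–3° off its pad's angle, and the first grasp closed on nothing because the tool sits 39.5 mm higher than its reading.

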